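# Fit the candle mould tube onto its casting base

## Robot

A 6-joint arm with a two-finger parallel gripper is mounted at the origin on the work surface. World frame = base frame: x ahead of the robot, y to its left, z up, the work surface at z = 0. Lengths are in m, angles in degrees, forces in N, time in s.
With the tool pointing down it reaches from about 0.325 to 0.85 m from the base axis. Payload 15.5 kg.
Tool frame: the origin (TCP) lies at the very end of the fingers, on their centre line; the grasp point (between the pads) lies arm.grip_depth behind it (arm.grip_depth is the distance from the TCP to the grasp point, in m); z points along the fingers, y is the line along which they close (so a half turn about z gives the same grasp; the last joint's range is limited). The gripper opens to 91 mm and grips with 3 to 60 N. Pads are 32 mm wide; open, the fingers measure 118 mm over their backs; the gripper's body (76 mm by 178 mm) begins 60 mm behind the grasp point.
Start: joints at [-76.289, 28.281, 77.091, -0, 74.628, -5.472], TCP at [0.205, -0.59, 0.214] pointing down, gripper open.
Joint ranges: [-166.48, 166.48], [-47.26, 123.95], [12.59, 153.08], [-70.14, 250.14], [6.76, 159.57], [-176.63, 176.63]. Speed limits (degrees/s): [108.29, 108.29, 147.25, 172.46, 172.46, 172.46].

## Interface

Orientations are given as a 3x3 rotation matrix whose columns are the frame's x, y, z axes.
In Python, from rig import arm gives the robot as it stands. Calls block until the motion is done:
- arm.move_to(position, orientation): joint-space move of the TCP to a pose.
- arm.move_l(position, orientation=None, feed=0.15): straight line of the TCP; orientation=None keeps the orientation; feed is the mean speed in m/s.
- arm.move_joints(angles): joint-space move.
- arm.grip(opening): finger opening in m; the grip force is fixed at half the most; returns when the fingers have stopped.
- arm.sleep(seconds).
- arm.solve_ik(position, orientation): joint angles nearest the present ones, or None.
- arm.snapshot(name): name is "side" or "top" or "wrist"; returns the picture (480x640x3 uint8, red, green, blue); there is no depth.
- arm.get_calibration(name): a dict with "intrinsics" (3x3 intrinsics, pixels), "k1" (the pictures are not rectified: a ray, as slopes to the right and down, at radius r is drawn at 1 + k1 r^2 times it, then the intrinsics apply), "cam_to_world" (4x4, takes a point from camera to world coordinates). Camera axes: x right, y down, z forward; pixel columns grow to the right and rows downward; lengths in m; the calibration is good to about 2 mm. A picture is of the moment at which its call begins: read the wrist's pose just before it. get_calibration takes no time and is no camera call; for the wrist camera it gives the pose at the moment of the call.
A pose or a line that the arm cannot do raises arm.Unreachable and nothing moves.
- arm.sign_off(): hands the job in; it is judged then, once.
Readings, each from a call of its own:
- arm.current_t(): time.
- arm.current_joint_positions(): joint angles.
- arm.current_dq(): joint speeds.
- arm.current_tau(): joint torques, N m.
- arm.current_ee_pos(): TCP position.
- arm.current_tool_rot(): TCP orientation.
- arm.current_force(): force on the tool from outside, world axes, zero at the start.
- arm.current_torque(): the same for the moment, N m.
- arm.current_width(): finger opening in m.
- arm.current_grasp_force(): force on a finger pad.
Only numpy, scipy, OpenCV 4.12 (cv2) and the standard library are available. Lean on these libraries where they do the work, as an engineer would, in place of code of your own. Each camera call takes 0.05 s, during which the arm holds its last target. There are 200 camera calls.

## Task

Get the candle mould ready for casting: pick up the wide metal mould tube, keep it upright, and push it down over the stout spigot of the matching round casting base until it is fully home on the foot, letting go only once it is down. Leave the slender tube standing where it is.

Things in the scene. Friction and masses are not known exactly. Their poses are not given: they have to be found in the camera images.
- wide_tube: The wide mould tube: a plain bare-aluminium tube, open at both ends, outer diameter 52 mm, inner diameter 44 mm, height 120 mm, about 0.13 to 0.25 kg. It stands loose and upright on the table. Origin: centre of its lower end; z points up along its axis; its yaw means nothing.
- slender_tube: The slender mould tube, to be left alone: a like aluminium tube, outer diameter 32 mm, inner diameter 24 mm, height 120 mm, standing loose and upright on the table. Origin: centre of its lower end; z up.
- stout_base_seat (a point): Seat of the stout casting base, fixed to the table: aluminium disc foot, diameter 90 mm, 12 mm thick, with an upright central spigot 30 mm in diameter for its lower 18 mm, then tapering to 14 mm at its flat tip, 40 mm above the foot. This point: centre of the foot's top face, 12 mm above the table, where the tube's lower end comes to rest; z up. The wide tube has 7 mm of play all round.
- thin_base_seat (a point): The seat of another casting base, not the one wanted, fixed to the table: the same 90 mm disc foot, 12 mm thick, but with a thin pin of a spigot, 10 mm in diameter tapering to 6 mm, 40 mm tall above the foot. This point is the centre of the foot's top face, 12 mm above the table; z up.
Mind the look-alikes: they are no part of the job. What is shaped like the wide_tube but blue is not meant.

How it is judged (in metres and radians):
On the way:
1. the wide tube is lowered home over the stout spigot (lower end within 12 mm of the foot) while still gripped (horizontal distance between wide_tube and stout_base_seat below 0.015 m and angle between wide_tube's own z axis and vertical below 0.175 rad and z of wide_tube in the frame of stout_base_seat below 0.012 m and contact force between the fingers and wide_tube above 0.5 N), for 0.1 s.
At the end, for the whole second after the job is handed in: The wide tube stands upright (within 10 degrees) and at rest over the stout spigot, released, its axis within 15 mm of the spigot's and its lower end within 6 mm of the foot; the slender tube still stands upright (within 10 degrees), within 40 mm of where it was (horizontal distance between wide_tube and stout_base_seat below 0.015 m and angle between each of wide_tube, slender_tube's own z axis and vertical below 0.175 rad and z of wide_tube in the frame of stout_base_seat between -0.006 and 0.006 m and linear speed of wide_tube below 0.02 m/s and distance of slender_tube from where it was at the start of the episode below 0.04 m and contact force between the fingers and wide_tube below 0.1 N); the robot touches nothing.
It fails at once if the wide tube is tipped by more than 35 degrees (angle between wide_tube's own z axis and vertical above 0.61 rad).
It fails at once if the slender tube is shifted by more than 60 mm or knocked over (distance of slender_tube from where it was at the start of the episode above 0.06 m or angle between slender_tube's own z axis and vertical above 0.5 rad).
It also fails if it takes over 42 s, if anything falls off the work surface, if the arm or the gripper's body presses on something with over 40 N, if the wrist force passes 120 N, or if a joint passes its speed limit or range.

## Working session

There is one attempt and no reset: what is moved stays moved. The work goes in short steps, each a Python script; the robot and the scene stay as the last script left them, time stands still between calls to the robot, and variables do not carry over. Pictures are saved under pics/ and viewed, at most 10 in all, crops included, and the job is handed in when it is done.

```bash
mkdir -p pics; python3 - <<'E'
from rig import arm
import cv2,numpy as np
for n in("top","side"):
    cv2.imwrite(f"pics/{n}0.png",arm.snapshot(n)[:,:,::-1])
    c=arm.get_calibration(n);print(n,c["intrinsics"],c["k1"],np.round(c["cam_to_world"],3))
print(arm.grip_depth,arm.current_t(),arm.current_width());print(np.round(arm.current_tool_rot(),3))
E
```

```text
top [[539.40763223   0.         319.38455634]
 [  0.         539.40763223 239.57852816]
 [  0.           0.           1.        ]] 0.03009374322979754 [[-0.01  -0.997  0.081  0.453]
 [-1.     0.012  0.023 -0.046]
 [-0.024 -0.081 -0.996  1.171]
 [ 0.     0.     0.     1.   ]]
side [[509.6808348    0.         315.20706232]
 [  0.         509.6808348  242.20164189]
 [  0.           0.           1.        ]] -0.048132954789416746 [[-1.    -0.016  0.025  0.506]
 [-0.029  0.569 -0.822  0.787]
 [-0.001 -0.822 -0.569  0.623]
 [ 0.     0.     0.     1.   ]]
0.0188 0.1 0.09139706632612488
[[ 0.944  0.329 -0.   ]
 [ 0.329 -0.944  0.001]
 [ 0.    -0.001 -1.   ]]
```

View pics/top0.png

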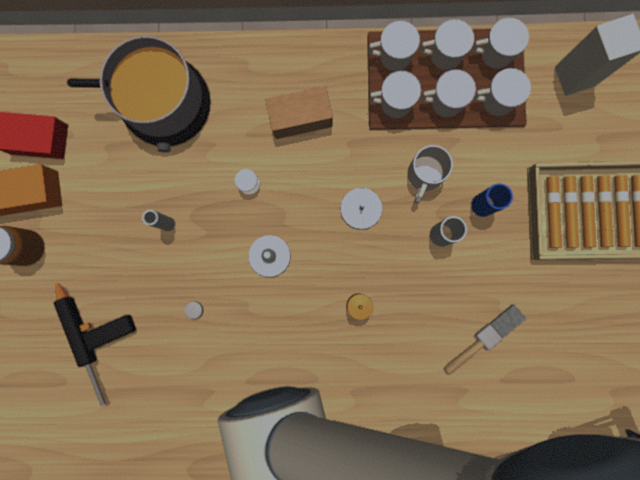

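View pics/side0.png

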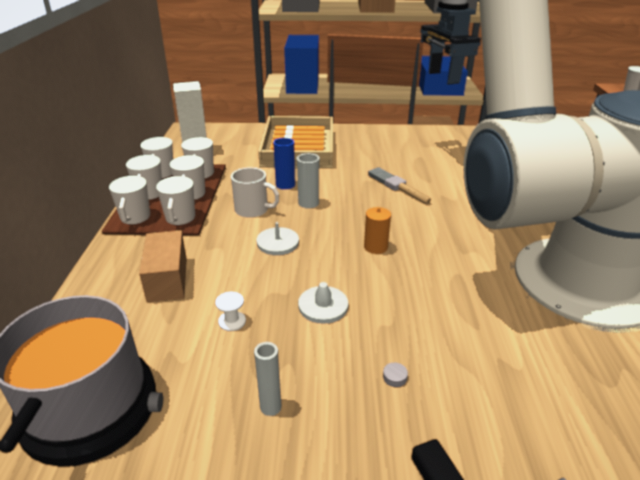

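Top view candidates: 
- Bare-aluminium tube with its rim at (453,229): the wide tube.
- Blue tube (498,195): wrong colour.
- Mug (433,165): has a handle.
- Slender tube (152,217): leave alone.
- Bases: the disc at (269,256) has a stout cone spigot, so I choose it. The disc at (361,208) has a thin pin.

Next I'll check the choice in a close crop and measure.

```bash
cat > h.py <<'E'
import numpy as np,cv2
from rig import arm
def ray(n,uv,c=None):
    c=c or arm.get_calibration(n);K=c["intrinsics"];d=(np.array(uv,float)-[K[0,2],K[1,2]])/K[0,0]
    s=d.copy()
    for _ in range(20): s=d/(1+c["k1"]*(s@s))
    T=c["cam_to_world"];return T[:3,3],T[:3,:3]@np.r_[s,1]
def onz(n,uv,z,c=None):
    o,d=ray(n,uv,c);return o+d*(z-o[2])/d[2]
def proj(n,p,c=None):
    c=c or arm.get_calibration(n);q=np.linalg.inv(c["cam_to_world"])@np.r_[p,1];s=q[:2]/q[2];s=s*(1+c["k1"]*(s@s))
    return c["intrinsics"][:2,:2]@s+c["intrinsics"][:2,2]
def circ(n,cnt,z,c=None):
    """fit circle to contour pixels cast onto plane z -> centre, radius"""
    P=np.array([onz(n,p,z,c)[:2] for p in cnt.reshape(-1,2)])
    A=np.c_[2*P,np.ones(len(P))];s=np.linalg.lstsq(A,(P**2).sum(1),rcond=None)[0]
    return s[:2],np.sqrt(s[2]+s[:2]@s[:2])
E
python3 - <<'E'
from h import *
im=cv2.imread("pics/top0.png");sd=cv2.imread("pics/side0.png")
r=lambda a,x,y,w,h:cv2.resize(a[y:y+h,x:x+w],(400,300),interpolation=cv2.INTER_CUBIC)
cv2.imwrite("pics/crop1.png",np.vstack([np.hstack([r(im,415,200,80,60),r(im,229,226,80,60)]),np.hstack([r(sd,265,145,80,60),r(im,115,190,80,60)])]))
hsv=cv2.cvtColor(im,cv2.COLOR_BGR2HSV)
def blobs(m,x,y,w,h,z):
    s=np.zeros_like(m);s[y:y+h,x:x+w]=m[y:y+h,x:x+w]
    cs,_=cv2.findContours(s,cv2.RETR_CCOMP,cv2.CHAIN_APPROX_NONE)
    for c in cs:
        if len(c)>15:
            k,rad=circ("top",c,z);print(cv2.boundingRect(c),k.round(4),rad.round(4))
grey=((hsv[:,:,1]<60)*255).astype(np.uint8)
print("foot");blobs(grey,235,220,70,70,.012)
print("thin");blobs(grey,330,180,65,60,.012)
for t in(80,100,120):
    b=((hsv[:,:,2]>t)&(hsv[:,:,1]<60)).astype(np.uint8)*255
    print("tube",t);blobs(b,425,207,50,45,.12);print("slender");blobs(b,135,200,50,40,.12)
E
```

```text
foot
(248, 235, 43, 42) [0.5141 0.0906] 0.0447
thin
(340, 188, 42, 42) [ 0.6146 -0.1088] 0.0446
tube 80
(440, 216, 27, 27) [ 0.5562 -0.2809] 0.0255
(442, 218, 23, 23) [ 0.5563 -0.2814] 0.0215
slender
(142, 210, 17, 16) [0.587  0.3127] 0.0156
(144, 211, 12, 13) [0.5875 0.3135] 0.0112
tube 100
(440, 216, 27, 27) [ 0.5565 -0.2814] 0.0252
(442, 217, 24, 24) [ 0.5566 -0.2817] 0.0221
slender
(142, 210, 16, 16) [0.5872 0.3133] 0.0151
(143, 211, 14, 13) [0.5874 0.3134] 0.0121
tube 120
(441, 216, 26, 27) [ 0.5567 -0.2818] 0.0249
(442, 217, 24, 25) [ 0.5566 -0.2818] 0.0226
slender
(142, 210, 16, 16) [0.5875 0.3135] 0.0149
(143, 211, 14, 14) [0.5873 0.3133] 0.0126
```

View pics/crop1.png

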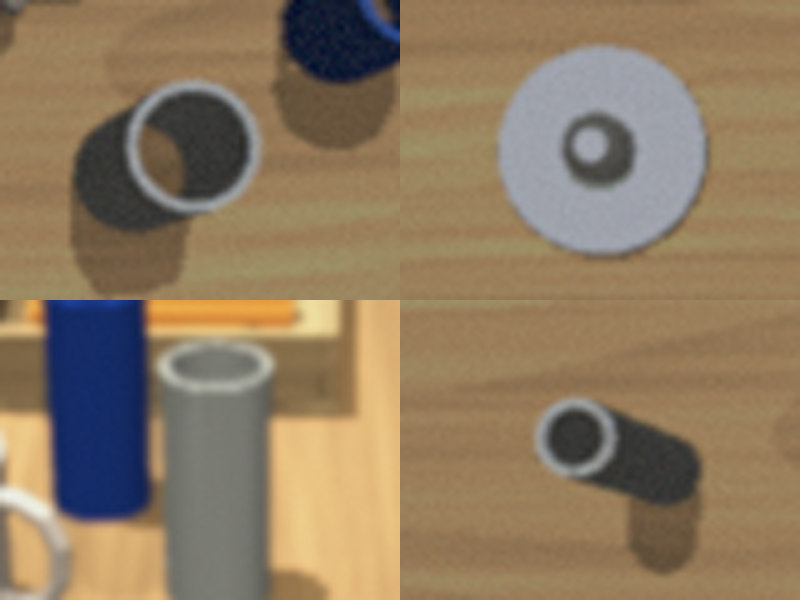

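The top-left and bottom-left crops confirm a bare grey aluminium tube, rim fit r = 25 mm (expected 26). The top-right crop shows the stout cone on its disc, r = 44.7 mm (expected 45). The blue tube sits towards (+x, −y), so I'll close the fingers roughly along y.

```bash
cat >> h.py <<'E'
def R(y):
    y=np.r_[np.array(y,float)/np.linalg.norm(y),0];z=np.array([0,0,-1.]);return np.c_[np.cross(y,z),y,z]
TUBE=np.array([.5565,-.2815]);SEAT=np.array([.5141,.0906]);RT=R([-.15,-.99])
E
python3 - <<'E'
from h import *
arm.grip(.091)
for p in([*TUBE,.25],[*TUBE,.075],[*SEAT,.25],[*SEAT,.087]): print(np.round(arm.solve_ik(p,RT),1))
print("blue",onz("top",(498,195),.12),"handle",onz("top",(420,195),.05))
arm.move_to([*TUBE,.25],RT)
print(arm.current_t(),arm.current_ee_pos(),arm.current_width())
cv2.imwrite("pics/w1.png",arm.snapshot("wrist")[:,:,::-1])
E
```

```text
[-32.3  26.4  74.5  -0.   79.1  66.3]
[-32.3  37.   85.4  -0.   57.6  66.3]
[  3.4  17.9  88.6  -0.   73.6 102.1]
[  3.4  29.8  99.6  -0.   50.6 102.1]
blue [ 0.6212507  -0.36953027  0.12      ] handle [ 0.63497272 -0.23039662  0.05      ]
2.0333 [ 0.5561271  -0.28220743  0.24989555] 0.09104473980836605
```

View pics/w1.png

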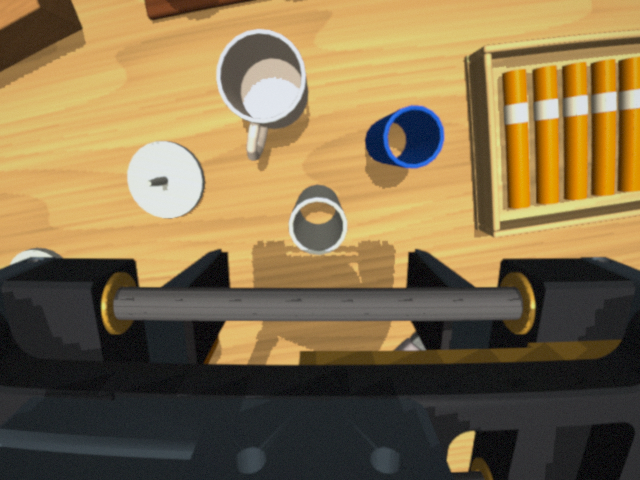

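The wrist view shows the tube rim at (318,225), centred between the open fingers. The blue tube (415,137) and the mug are clear of them. I'll cross-check the position, then grasp and lift.

```bash
python3 - <<'E'
from h import *
im=cv2.imread("pics/w1.png");c=arm.get_calibration("wrist")
hsv=cv2.cvtColor(im,cv2.COLOR_BGR2HSV);m=((hsv[:,:,1]<60)&(hsv[:,:,2]>150)).astype(np.uint8)*255
s=np.zeros_like(m);s[190:258,280:355]=m[190:258,280:355]
for k in cv2.findContours(s,cv2.RETR_CCOMP,cv2.CHAIN_APPROX_NONE)[0]:
    if len(k)>60: print(cv2.boundingRect(k),circ("wrist",k,.12,c))
arm.move_l([*TUBE,.078],RT,feed=.12)
print(arm.current_force(),arm.current_ee_pos())
arm.grip(.04)
print("w",arm.current_width(),arm.current_grasp_force(),arm.current_force())
arm.move_l([*TUBE,.21],RT,feed=.1)
print("w",arm.current_width(),arm.current_grasp_force(),arm.current_force(),arm.current_t())
cv2.imwrite("pics/s2.png",arm.snapshot("side")[:,:,::-1])
E
```

```text
(289, 197, 58, 57) (array([ 0.55813098, -0.28406365]), np.float64(0.025143928126940187))
(292, 201, 52, 52) (array([ 0.55753734, -0.28402468]), np.float64(0.022208571369752895))
[ 0.06911523 -0.38433835  0.26373976] [ 0.55686888 -0.28173092  0.07866238]
w 0.051012540692234494 29.99033815227449 [-0.4828964  -0.12465629  0.49909192]
w 0.05127843990935071 29.988977573812008 [ 0.08063731  0.38294636 -1.19223075] 5.825
```

View pics/s2.png

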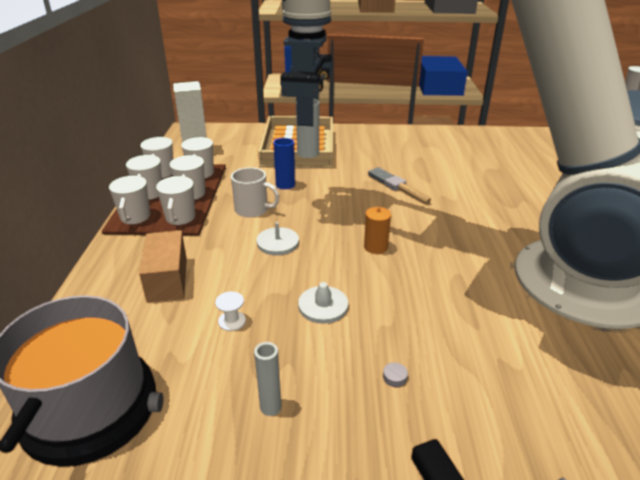

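The side view shows the tube in the fingers, lifted and upright at (308,130), grip width 51 mm. I'll carry it to the stout base and cross-check the seat from the side view.

```bash
python3 - <<'E'
from h import *
im=cv2.imread("pics/s2.png");hsv=cv2.cvtColor(im,cv2.COLOR_BGR2HSV)
m=(hsv[:,:,1]<50).astype(np.uint8)*255
s=np.zeros_like(m);s[275:330,290:360]=m[275:330,290:360]
k=max(cv2.findContours(s,cv2.RETR_EXTERNAL,cv2.CHAIN_APPROX_NONE)[0],key=len)
k=k[k[:,0,1]>300] # lower rim only
print("seat from side, front edge px",k[:,0,1].max(),onz("side",(323,305),.012), onz("side",(299,304),.012),onz("side",(348,304),.012))
arm.move_to([*SEAT,.21],RT)
print(arm.current_t(),arm.current_ee_pos(),arm.current_width(),arm.current_tool_rot()[:,2])
arm.move_l([*SEAT,.15],RT,feed=.1)
arm.sleep(.2)
cv2.imwrite("pics/s3.png",arm.snapshot("side")[:,:,::-1]);w=arm.snapshot("wrist")[:,:,::-1];cv2.imwrite("pics/w3.png",w)
s=cv2.imread("pics/s3.png")[170:350,200:440]
cv2.imwrite("pics/c3.png",np.hstack([cv2.resize(s,(400,300)),cv2.resize(w,(400,300))]))
print(arm.current_ee_pos(),[proj("side",[*SEAT,.052]),proj("side",[*arm.current_ee_pos()[:2],.072])])
E
```

```text
seat from side, front edge px 322 [0.51290129 0.10247114 0.012     ] [0.55592988 0.10102397 0.012     ] [0.46816931 0.09855561 0.012     ]
7.275 [0.5146715  0.08979076 0.21002396] 0.051048121123115034 [ 3.99364880e-04 -2.45429411e-04 -9.99999890e-01]
[0.51430676 0.0906393  0.15038113] [array([322.61281621, 283.41625711]), array([322.5786701, 274.5059582])]
```

View pics/c3.png

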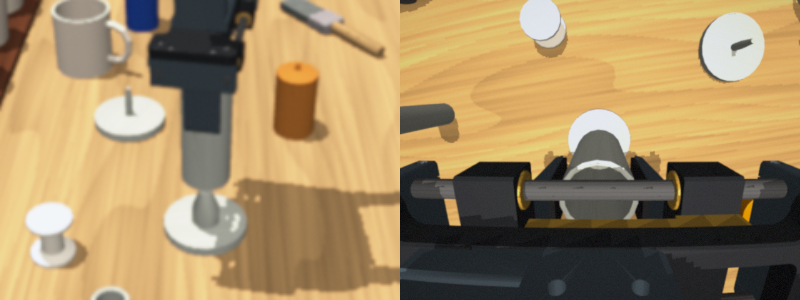

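The left panel shows the tube upright directly over the spigot. Its axis is at side column ≈323 (expected 322.6), and the spigot tip is at ≈(323,283) as projected. I'll lower it with force checks.

```bash
python3 - <<'E'
from h import *
for z in(.12,.10,.096,.093,.0915,.090,.0885,.087):
    arm.move_l([*SEAT,z],RT,feed=.06 if z>.099 else .02)
    f=arm.current_force();print(z,f.round(2),np.round(arm.current_ee_pos(),4),round(arm.current_width(),4),arm.current_t())
    if f[2]>5 or np.hypot(f[0],f[1])>6: break
arm.sleep(.3);print(arm.current_grasp_force())
cv2.imwrite("pics/s4.png",arm.snapshot("side")[170:350,200:440,::-1])
E
```

```text
0.12 [ 0.13  0.46 -1.39] [0.5141 0.0906 0.1199] 0.0514 8.975
0.1 [-0.12 -0.34 -1.05] [0.5139 0.0906 0.0997] 0.0511 9.4583
0.096 [-1.01 -0.75 -0.56] [0.5141 0.0906 0.096 ] 0.051 9.8083
0.093 [-0.75 -0.79 -1.26] [0.514  0.0906 0.0929] 0.0511 10.1083
0.0915 [ 0.62  0.48 -0.39] [0.514  0.0906 0.0914] 0.0512 10.3583
0.09 [ 0.2   0.17 -1.3 ] [0.5141 0.0906 0.09  ] 0.0509 10.6083
0.0885 [-4.06 -2.65 20.16] [0.5145 0.0904 0.0895] 0.0512 10.8583
30.01104813069105
```

View pics/s4.png

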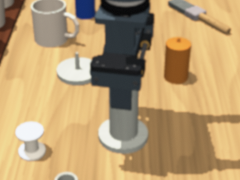

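The tube sits on the foot, with contact at TCP z ≈ 0.0895 (predicted 0.090) and 20 N of push. I'll release it, retreat and check.

```bash
python3 - <<'E'
from h import *
arm.grip(.091);print(arm.current_width(),arm.current_grasp_force())
p=arm.current_ee_pos();arm.move_l([p[0],p[1],.25],RT,feed=.12)
arm.move_joints([-60,*arm.current_joint_positions()[1:]]);arm.sleep(.3)
t=arm.snapshot("top")[:,:,::-1];s=arm.snapshot("side")[:,:,::-1]
hsv=cv2.cvtColor(t,cv2.COLOR_BGR2HSV);V=((hsv[:,:,1]<60)&(hsv[:,:,2]>110)).astype(np.uint8)*255
for nm,z,xy in(("wide",.132,SEAT),("slender",.12,(.5873,.3133))):
    u,v=proj("top",[*xy,z]).astype(int);m=np.zeros_like(V);m[v-18:v+18,u-18:u+18]=V[v-18:v+18,u-18:u+18]
    for k in cv2.findContours(m,cv2.RETR_CCOMP,cv2.CHAIN_APPROX_NONE)[0]:
        if len(k)>25: print(nm,cv2.boundingRect(k),circ("top",k,z))
u,v=proj("top",[*SEAT,.05]).astype(int)
cv2.imwrite("pics/f.png",np.hstack([cv2.resize(t[v-45:v+45,u-60:u+60],(400,300)),cv2.resize(s[170:350,200:440],(400,300))]))
print(arm.current_t(),arm.current_force())
E
```

```text
0.09095082468318927 0.0
wide (248, 235, 31, 35) (array([0.51350637, 0.0857103 ]), np.float64(0.03153012226437189))
wide (260, 247, 14, 17) (array([0.50978412, 0.08085227]), np.float64(0.013785027964277862))
wide (250, 241, 21, 24) (array([0.51562491, 0.09452437]), np.float64(0.01868539018514404))
slender (142, 210, 16, 16) (array([0.58736731, 0.31338082]), np.float64(0.015006792612662436))
slender (143, 211, 14, 13) (array([0.5874449 , 0.31337175]), np.float64(0.012357929015263112))
15.8417 [ 0.46964016 -0.47764972 -0.05331837]
```

View pics/f.png

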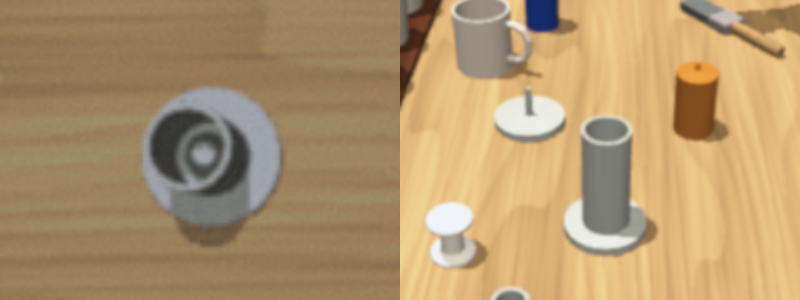

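The final view shows the tube upright on the foot with the spigot tip visible inside the bore. The arm is clear and the slender tube hasn't moved: (0.587, 0.313) as before. The automatic wide-rim fit picked up the bright foot, so I'm disregarding it. The contact height and both views agree that the tube is home.

```bash
python3 - <<'E'
from h import *
u,v=proj("top",[*SEAT,.05]).astype(int)
print("expected rim centre in crop",(proj("top",[*SEAT,.132])-[u-60,v-45])/.3)
print(arm.sign_off())
E
```

```text
expected rim centre in crop [185.56391412 144.69881418]
the job is handed in; nothing more can be done
None
```

The wide tube is fully home over the stout spigot and released, the slender tube is where it was, and I handed the job in about 16 s into the 42 s limit; sign-off returned no verdict.

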